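Clear the jammed ball chute

ROBOT

A 6-joint arm with a two-finger parallel gripper is mounted at the origin on the work surface. World frame = base frame: x ahead of the robot, y to its left, z up, the work surface at z = 0. Lengths are in m, angles in rad, forces in N, time in s.
With the tool pointing down it reaches from about 0.35 to 0.775 m from the base axis. Payload 7.3 kg.
Tool frame: the origin (TCP) lies on the centre line of the jaws, within the pads' length; the fingertips stand tip_reach ahead of it and the grasp point (between the pads) lies 6 mm ahead of it (tip_reach is the distance from the TCP to the fingertips, in m); x points along the fingers, y is the direction in which the jaws open and shut, and the axes are right-handed (so a half turn about x gives the same grasp; the last joint's range is limited). The gripper opens to 92 mm and grips with 3 to 60 N. Pads are 19 mm wide; open, the fingers measure 130 mm over their backs; the gripper's body (75 mm by 190 mm) begins 47 mm behind the grasp point.
Start: joints at [-1.299, 0.342, 1.524, -0, 1.275, -0.146], TCP at [0.213, -0.48, 0.252] pointing down, gripper open.
Joint ranges: [-2.53, 2.53], [-0.77, 2.02], [0.04, 2.7], [-1, 4.14], [0.28, 2.66], [-3.11, 3.11]. Speed limits (rad/s): [2.57, 2.57, 3.14, 3.14, 3.14, 3.14].

INTERFACE

Orientations are given as [roll, pitch, yaw] about the fixed x, y, z axes, in that order (R = Rz(yaw) Ry(pitch) Rx(roll)).
In Python, from cell import observe, read_camera, get_calibration, hand_in, tip_reach gives the robot as it stands. The module is installed in compiled form; this text tells all that it offers.
- The arm moves only by the shell command python3 -m crank 'ROWS' [FORCE]. ROWS is JSON, a list of rows, each an object of numbers: "fingers": the opening, from -1 (shut) to 1 (fully open); "tx", "ty", "tz": the shift along the tool's x, y, z in units of 40 mm (1.0 is 40 mm); "roll": the turn about the tool's x in units of 10 degrees (1.0 is 10 degrees). In form: [{"fingers": .., "tx": .., "ty": .., "tz": .., "roll": ..}, ...]. A call has exactly 8 rows; each row is the pose to reach, as a shift and turn from the pose commanded when the call began, along the tool's axes at that moment; what a row does not reach only later rows make up. A row lasts 1/8 s, in which the tool goes at most 62.5 mm and 10.7 degrees, less where a joint would pass 70% of its speed; a pose out of reach is approached as far as the arm can. A call with a gripper value outside its range is refused whole. The fingers move at their own pace and stop on an object; FORCE is the grip in N (left out, the last holds). Time passes only in rows, so rows that repeat a pose let the fingers close, or fill a call up. It gives the time, the measured TCP pose, the force and the opening at its end, in the units of the state.
- observe(): the state, without advancing time (a new reading comes with each control period).
- read_camera(name): name is "scene" or "top"; returns (picture, depth): 420x560x3 uint8, red, green, blue; 420x560 float32, m along the optical axis (not along the pixel's ray), 0 where there is no reading.
- get_calibration(name): a dict with "vertical_fov" (degrees; the focal length in pixels is half the picture's height over the tangent of half this angle, whatever the lens; pixels are square), "cx", "cy" (the principal point, pixels), "dist_coeffs" ([k1, k2, p1, p2, k3] as OpenCV has them; the pictures are not rectified), "pose" (4x4, takes a point from camera to world coordinates). Camera axes: x right, y down, z forward; pixel columns grow to the right and rows downward; lengths in m; the calibration is good to about 2 mm. A picture is of the moment at which its call begins. get_calibration takes no time and is no camera call.
- hand_in(): hands the job in, once; it reports no verdict.
The state is a dict: "time": time; "qpos": joint angles; "qvel": joint speeds; "joint_efforts": joint torques, N m; "tool_pos": TCP position; "tool_rot": TCP orientation; "contact_force": force on the tool from outside, world axes, zero at the start; "torque": the same for the moment, N m; "opening": finger opening in m.
Only numpy, scipy, OpenCV 4.12 (cv2) and the standard library are available. Lean on these libraries where they do the work, as an engineer would, in place of code of your own. Each camera call takes 0.05 s, during which the arm holds its last target. There are 200 camera calls.

TASK

An oversize wooden ball has jammed the throat of the ball chute and holds up the three small ones behind it. First set the crate on the bench under the end of the spout to catch them; then nudge the big ball back out of the throat and roll it into the parking bay beside the feed lane, so that the small balls run down by themselves into the crate. Lift no ball out of the chute, and leave the paint can and the jar where they are.

Things in the scene. Friction and masses are not known exactly. Their poses are not given: they have to be found in the camera images.
- chute: Fixed open-topped plywood gravity chute. Origin: on the bench under the middle of its throat. -y downhill to the spout, +y uphill, +x to the parking bay. Here, (x, y) in mm are in this frame. Floor height over the bench: 100 + 0.16 y + 0.015 x (x, y in mm). Boards 12 thick; board tops above the bench: lane, bay 180, spreading walls 155, spout 130.
- throat (a point): Middle of the throat (the narrow opening, 72 mm wide, x -36 to 36 at y 0), on the floor, 100 mm above the bench; axes as the chute. Downhill of it the spout keeps that width to y -90. Uphill its walls spread: inner faces, 155 mm high, from (-36,0) to (-80,94) on the left, from (36,0) to (142,106) on the right.
- lip (a point): Middle of the end of the spout (0,-90), on its floor, 85 mm above the bench. The spout's underside is 74 mm or more above the bench. Balls leave here and land about 30 to 100 mm farther downhill.
- tie_bar (a point): Middle of the top of the wooden bar that crosses over the spout, 180 mm above the bench; bar at y -72 to -86, 12 mm thick, on two posts outside the spout (x 48 to 60 either side).
- divider (a point): Top of the downhill end of the board (x -10 to 2, from y 135 uphill) that parts the feed lane (left, x -80 to -10, up to y 270) from the parking bay (right). 180 mm above the bench.
- bay (a point): Middle of the parking bay's floor, (72,180). Inside the bay: x 2 to 142, y 122 to 240. It is entered from the downhill side over a step at y 122: there the chute's floor, about 120 mm above the bench, drops to about 102; the bay's floor dips slightly to the back, so a ball rolled over the step stays in.
- big_ball_center (a point): Centre of the oversize turned beech ball, 86 mm across, about 230 g. At the start it is wedged in the throat, its centre about 25 mm uphill of the throat; it cannot pass. It rolls freely once pushed out.
- crate: Loose open wooden crate, 170 (its x) by 190 (its y) by 66 mm high, walls and floor 8 mm thick, about 450 g. Origin: centre of its underside.
- ball0_center (a point): Centre of a small turned beech ball, 62 mm across, about 90 g; the lowest of the three that queue in the feed lane behind the big one. It runs down by itself when the way is free.
- ball1_center (a point): Centre of a small turned beech ball, 62 mm across, about 90 g; the middle of the three that queue in the feed lane behind the big one. It runs down by itself when the way is free.
- ball2_center (a point): Centre of a small turned beech ball, 62 mm across, about 90 g; the last of the three that queue in the feed lane behind the big one. It runs down by itself when the way is free.
- paint_can: Bystander: closed steel paint can, 96 mm across, 115 mm high, standing on the bench. Origin: centre of its underside.
- jar: Bystander: glass jar with a lid, 70 mm across, 100 mm high, standing. Origin: centre of its underside.
Mind the look-alikes: they are no part of the job. Leave any red look-alike of the part that bears ball2_center alone.

How it is judged:
By the outcome, as a careful person would: the job done as asked, in the order asked, and still so for the second after the job is handed in, with the robot touching nothing.
It also fails if it takes over 64 s, if anything falls off the work surface, if the arm or the gripper's body presses on something with over 40 N, if the wrist force passes 120 N, or if a joint passes its speed limit or range.

## Working session

There is one attempt and no reset: what is moved stays moved. The work goes in short steps, Python scripts to look and compute and a shell command to move; the robot and the scene stay as the last step left them, time stands still between calls to the robot, and variables do not carry over. Pictures are saved under pics/ and viewed, about 8 in all and at most 12, crops included, and the job is handed in when it is done.

```bash
mkdir -p pics
cat > h.py <<'E'
import numpy as np, cv2
from cell import *
def K(n):
    c=get_calibration(n); f=210/np.tan(np.radians(c['vertical_fov'])/2)
    return np.array([[f,0,c['cx']],[0,f,c['cy']],[0,0,1]]),np.array(c['dist_coeffs'],float),np.array(c['pose'])
def ray(n,u,v):
    k,d,T=K(n); p=cv2.undistortPoints(np.array([[[u,v]]],float),k,d)[0,0]
    return T[:3,3],T[:3,:3]@np.array([p[0],p[1],1])
def atz(n,u,v,z):
    o,r=ray(n,u,v); return o+r*(z-o[2])/r[2]
def atd(n,u,v,D):
    o,r=ray(n,u,v); return o+r*D[int(round(v)),int(round(u))]
def proj(n,P):
    k,d,T=K(n); Ti=np.linalg.inv(T); return cv2.projectPoints(np.array(P,float).reshape(-1,3),cv2.Rodrigues(Ti[:3,:3])[0],Ti[:3,3],k,d)[0][:,0]
def snap(n,tag):
    p,D=read_camera(n); cv2.imwrite(f'pics/{tag}.png',p[:,:,::-1]); np.save(f'pics/{tag}.npy',D); return p,D
E
python3 - <<'E'
from h import *
for n in('top','scene'):
    snap(n,n+'0'); k,d,T=K(n); print(n,k[0,0],T.round(3).tolist(),d)
print(observe(),tip_reach)
E
```

```text
top 385.7093001237784 [[0.019, -0.986, 0.165, 0.412], [-1.0, -0.021, -0.011, 0.033], [0.014, -0.164, -0.986, 1.17], [0.0, 0.0, 0.0, 1.0]] [-0.10775939  0.          0.          0.          0.        ]
scene 421.69347600312096 [[0.699, 0.481, -0.529, 1.175], [0.715, -0.452, 0.533, -0.563], [0.017, -0.751, -0.66, 0.866], [0.0, 0.0, 0.0, 1.0]] [0.02980379 0.         0.         0.         0.        ]
{'time': 0.1, 'qpos': array([-1.29898870e+00,  3.42653535e-01,  1.52487897e+00, -3.19584722e-05,
        1.27540028e+00, -1.46015555e-01]), 'qvel': array([ 0.00062785, -0.00233921, -0.00131816,  0.00133195,  0.00092114,
        0.00012135]), 'joint_efforts': array([ 2.11248647e-03, -4.32004094e+01, -2.44693172e+01,  7.19942339e-02,
        5.25995472e-02, -3.97578367e-05]), 'tool_pos': array([ 0.21295023, -0.47953096,  0.25112903]), 'tool_rot': array([-1.69401078,  1.56945585,  1.86541438]), 'contact_force': array([-0.14395686,  0.08228751,  0.39204516]), 'torque': array([ 0.01764231, -0.0235741 , -0.02577875]), 'opening': 0.09148699951782141} 0.025
```

View pics/top0.png

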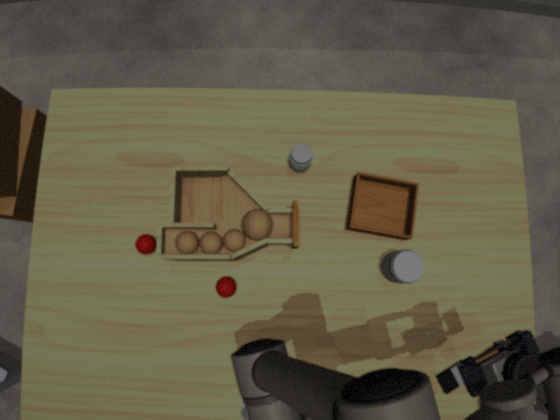

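View pics/scene0.png

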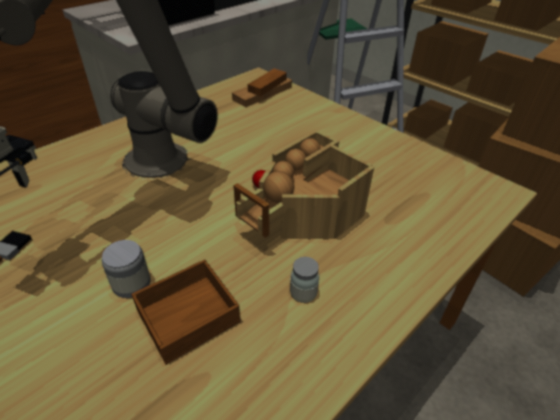

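Run:
```python
from h import *
p=cv2.imread('pics/top0.png')[140:300,140:430]
p=cv2.convertScaleAbs(p,alpha=1.6)
cv2.imwrite('pics/c0.png',cv2.resize(p,None,fx=2.75,fy=2.75,interpolation=cv2.INTER_CUBIC))
```

```text
(no output)
```

View pics/c0.png

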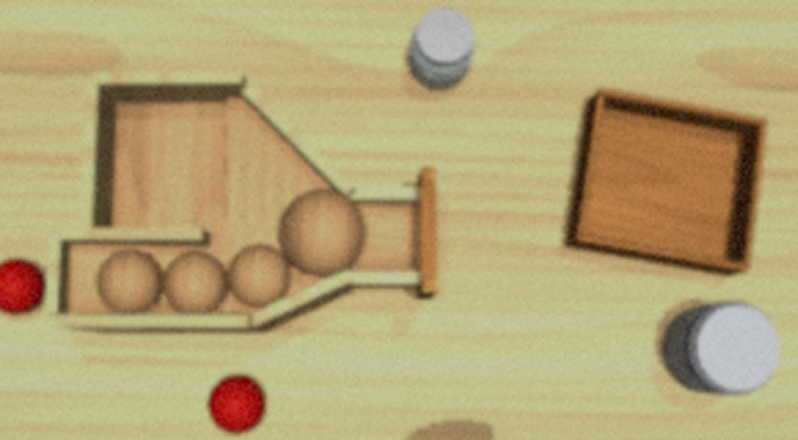

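Run:
```python
from h import *
g=lambda u,v,z: atz('top',u/2.75+140,v/2.75+140,z)
tb=[g(428,170,.18),g(428,295,.18)];dv=g(208,237,.18)
print('tie',tb,'div',dv,'ball',g(322,232,.148))
m=(tb[0]+tb[1])/2
c=[g(598,90,.066),g(765,118,.066),g(745,270,.066),g(567,245,.066)]
print('crate',np.round(c,4).tolist(),np.mean(c,0),[np.linalg.norm(c[i]-c[i-1]) for i in range(4)])
print('can',g(737,348,.115),'jar',g(445,36,.1))
# 2D chute fit: (0,-79)->m, (-4,135)->dv
a=complex(0,-.079);b=complex(-.004,.135);A=complex(*m[:2]);B=complex(*dv[:2])
r=(B-A)/(b-a);print('scale',abs(r),'yaw deg',np.degrees(np.angle(r)));r/=abs(r)
t=(A+B)/2-r*(a+b)/2;print('throat',t)
def W(x,y): q=t+r*complex(x,y)/1000;return q.real,q.imag
for n,P in dict(big=(0,25),bay=(72,180),lip=(0,-90),b0=(-45,100)).items():print(n,W(*P))
for n,P,z in [('lane-outer-corner',(-92,282),.18),('bay corner',(154,252),.18),('baywall downhill',(148,106),.18),('throatR',(36,0),.155)]:
    print(n,(proj('top',[*W(*P),z])-140)*2.75)
print(K('top')[2][:3,3], 'yaw crate',[np.degrees(np.arctan2(*(c[i]-c[j])[1::-1])) for i,j in((0,3),(1,2),(0,1),(3,2))])
from scipy.spatial.transform import Rotation as R
print(R.from_euler('xyz',observe()['tool_rot']).as_matrix().round(3))
```

```text
tie [array([ 0.59325997, -0.02597664,  0.18      ]), array([ 0.47481292, -0.02737155,  0.18      ])] div [0.5247972  0.18000499 0.18      ] ball [0.53577299 0.07426775 0.148     ]
crate [[0.7062, -0.216, 0.066], [0.6801, -0.4004, 0.066], [0.5139, -0.3715, 0.066], [0.5372, -0.1803, 0.066]] [ 0.60934591 -0.29205098  0.066     ] [np.float64(0.1727213581107559), np.float64(0.18624138950608232), np.float64(0.16868408572495713), np.float64(0.19266897356966375)]
can [ 0.43069154 -0.34295731  0.115     ] jar [ 0.75157359 -0.04715239  0.1       ]
scale 0.9665858254622752 yaw deg 1.488785199324547
throat (0.5321436238759514+0.04872686013948074j)
big (0.531494091883839, 0.0737184208788828)
bay (0.5994426884622202, 0.23053674960045925)
lip (0.5344819390475559, -0.04124275852236668)
b0 (0.48456068657657814, 0.14752394551128672)
lane-outer-corner [[ 46.05680226 331.16318711]]
bay corner [[87.49498763 75.17455367]]
baywall downhill [[237.51723669  80.08663899]]
throatR [[348.06113427 198.47308149]]
[0.4115828  0.03327192 1.1702251 ] yaw crate [np.float64(-11.936095881666489), np.float64(-9.855089611069278), np.float64(81.93712234334657), np.float64(83.04501492531504)]
[[-0.     0.406 -0.914]
 [ 0.001 -0.914 -0.406]
 [-1.    -0.001 -0.   ]]
```

```bash
R='x'; python3 -m crank '[{"fingers":0.2,"tx":0,"ty":0.2,"tz":-1.2,"roll":0.4},{"fingers":0.2,"tx":0,"ty":0.45,"tz":-2.7,"roll":0.9},{"fingers":0.2,"tx":0,"ty":0.7,"tz":-4.2,"roll":1.4},{"fingers":0.2,"tx":0,"ty":0.95,"tz":-5.7,"roll":1.9},{"fingers":0.2,"tx":0,"ty":1.2,"tz":-7.2,"roll":2.4},{"fingers":0.2,"tx":0,"ty":1.45,"tz":-8.6,"roll":2.9},{"fingers":0.2,"tx":0,"ty":1.63,"tz":-9.71,"roll":3.32},{"fingers":0.2,"tx":0,"ty":1.63,"tz":-9.71,"roll":3.32}]' 30
python3 - <<'E'
from h import *
s=observe();print(s)
p,D=snap('scene','s1')
p,D2=snap('top','t1')
a=cv2.imread('pics/s1.png')[200:380,60:360];b=cv2.imread('pics/t1.png')[140:320,140:440]
o=np.vstack([cv2.resize(a,None,fx=1.6,fy=1.6),cv2.resize(b,None,fx=1.6,fy=1.6)])
cv2.imwrite('pics/m1.png',cv2.convertScaleAbs(o,alpha=1.5))
# depth check of chute board tops
for u,v in[(208,237),(428,230),(80,320),(170,95),(322,232)]:
    D=np.load('pics/top0.npy');print(u,v,atd('top',u/2.75+140,v/2.75+140,D).round(4))
E
```

```text
time: 1.1
tool_pos: [0.597, -0.3797, 0.2497]
tool_rot: [-0.812, 1.569, 2.172]
contact_force: [-0.3, 0.0, -0.1]
opening: 0.0552
{'time': 1.1, 'qpos': array([-6.74878663e-01,  7.03087409e-01,  9.20022069e-01,  5.74227928e-04,
        1.52037013e+00,  1.05408027e+00]), 'qvel': array([-0.0545703 , -0.04200289,  0.06197014, -0.02506785, -0.00834642,
       -0.05101338]), 'joint_efforts': array([ 1.75629426e+00, -6.23033810e+01, -2.77305436e+01,  3.67533378e-01,
       -4.42083261e-02,  5.72668277e-01]), 'tool_pos': array([ 0.59703706, -0.37969872,  0.24968862]), 'tool_rot': array([-0.81174476,  1.56882416,  2.17165579]), 'contact_force': array([-0.3484258 ,  0.01691384, -0.06245833]), 'torque': array([ 0.04950211,  0.03659697, -0.01104359]), 'opening': 0.055192050070830875}
208 237 [0.5304 0.1873 0.1306]
428 230 [ 0.5358 -0.0266  0.1807]
80 320 [0.4441 0.2966 0.1805]
170 95 [0.6758 0.2341 0.1224]
322 232 [0.5308 0.0726 0.1892]
```

View pics/m1.png

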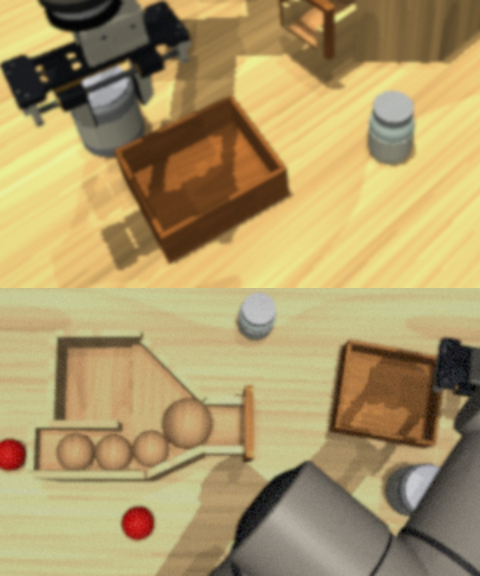

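```bash
cat > fit.py <<'E'
from h import *
from scipy.optimize import minimize
def cloud(n,D):
    k,d,T=K(n);v,u=np.mgrid[0:420,0:560]
    p=cv2.undistortPoints(np.stack([u,v],-1).reshape(-1,1,2).astype(float),k,d)[:,0]
    q=np.c_[p,np.ones(len(p))]*D.reshape(-1,1);q=q@T[:3,:3].T+T[:3,3];q[D.ravel()==0]=9;return q
def crate(D,c0,n='top',r=.14):
    q=cloud(n,D);s=q[(abs(q[:,2]-.066)<.006)&(np.hypot(*(q[:,:2]-c0).T)<r)][:,:2]
    def L(a):
        c,w=np.cos(a[2]),np.sin(a[2]);l=(s-a[:2])@np.array([[c,-w],[w,c]])
        return np.minimum(abs(np.maximum(abs(l[:,0])-.081,abs(l[:,1])-.091)),.015).sum()
    b=min((minimize(L,[*c0,y],method='Nelder-Mead',options=dict(xatol=1e-5,initial_simplex=[[*c0,y],[c0[0]+.01,c0[1],y],[c0[0],c0[1]+.01,y],[*c0,y+.1]])) for y in(-.16,0.,.1)),key=lambda b:b.fun);return b.x,b.fun/len(s),len(s)
E
python3 - <<'E'
from fit import *
D=np.load('pics/top0.npy');print(crate(D,[.609,-.292]))
q=cloud('top',D);s=q[(abs(q[:,2]-.181)<.005)&(abs(q[:,0]-.55)<.17)&(q[:,1]>-.06)&(q[:,1]<.36)][:,:2]
B=[(-92,-80,94,282),(-92,2,270,282),(-10,2,135,282),(2,154,240,252),(142,154,106,252),(-60,60,-86,-72)]
def L(a):
    c,w=np.cos(a[2]),np.sin(a[2]);l=(s-a[:2])@np.array([[c,-w],[w,c]])*1000
    d=[np.hypot(np.maximum(0,abs(l[:,0]-(x0+x1)/2)-(x1-x0)/2+3),np.maximum(0,abs(l[:,1]-(y0+y1)/2)-(y1-y0)/2+3)) for x0,x1,y0,y1 in B]
    return np.minimum(np.min(d,0),12).sum()
i=[.534,.05,.02];b=minimize(L,i,method='Nelder-Mead',options=dict(xatol=1e-6,initial_simplex=[i,[.545,.05,.02],[.534,.06,.02],[.534,.05,.07]]));print(b.x,b.fun/len(s),len(s))
E
```

```text
(array([ 0.61245447, -0.29516476, -0.16391103]), np.float64(0.0021826193228808004), 631)
[0.53713539 0.05114729 0.02770958] 4.544437707659108 1933
```

```bash
python3 -m crank '[{"fingers":0.2,"tx":1.2},{"fingers":0.2,"tx":2.5},{"fingers":0.2,"tx":3.7},{"fingers":0.2,"tx":4.5},{"fingers":0.2,"tx":4.95},{"fingers":-0.9,"tx":4.95},{"fingers":-0.9,"tx":4.95},{"fingers":-0.9,"tx":4.95}]' 30
```

```text
invalid input at $[0]: expected keys fingers, tx, ty, tz, roll
```

```bash
python3 -m crank '[{"fingers":0.2,"tx":1.2,"ty":0.05,"tz":0,"roll":0},{"fingers":0.2,"tx":2.5,"ty":0.05,"tz":0,"roll":0},{"fingers":0.2,"tx":3.7,"ty":0.05,"tz":0,"roll":0},{"fingers":0.2,"tx":4.5,"ty":0.05,"tz":0,"roll":0},{"fingers":0.2,"tx":4.9,"ty":0.05,"tz":0,"roll":0},{"fingers":-0.9,"tx":4.95,"ty":0.05,"tz":0,"roll":0},{"fingers":-0.9,"tx":4.95,"ty":0.05,"tz":0,"roll":0},{"fingers":-0.9,"tx":4.95,"ty":0.05,"tz":0,"roll":0}]' 30
python3 - <<'E'
from h import *
from scipy.spatial.transform import Rotation as R
s=observe();print(R.from_euler('xyz',s['tool_rot']).as_matrix().round(3),s['tool_pos'],s['opening'],s['contact_force'])
E
```

```text
time: 2.2
tool_pos: [0.5948, -0.3844, 0.0556]
tool_rot: [2.596, 1.568, -0.708]
contact_force: [0.6, 0.5, 0.4]
opening: 0.0299
[[ 0.002 -0.161 -0.987]
 [-0.002 -0.987  0.161]
 [-1.     0.002 -0.003]] [ 0.594827   -0.38443038  0.05557057] 0.029852379791597043 [0.55634849 0.54684724 0.41452156]
```

```bash
python3 -m crank '[{"fingers":-0.95,"tx":0,"ty":0,"tz":0,"roll":0},{"fingers":-0.95,"tx":0,"ty":0,"tz":0,"roll":0},{"fingers":-0.95,"tx":0,"ty":0,"tz":0,"roll":0},{"fingers":-0.95,"tx":0,"ty":0,"tz":0,"roll":0},{"fingers":-0.95,"tx":0,"ty":0,"tz":0,"roll":0},{"fingers":-0.95,"tx":0,"ty":0,"tz":0,"roll":0},{"fingers":-0.95,"tx":0,"ty":-0.2,"tz":0.1,"roll":0},{"fingers":-0.95,"tx":0,"ty":-0.4,"tz":0.2,"roll":0}]' 30
python3 -m crank '[{"fingers":-0.95,"tx":0,"ty":-0.4,"tz":0.25,"roll":-0.15},{"fingers":-0.95,"tx":0,"ty":-0.8,"tz":0.5,"roll":-0.3},{"fingers":-0.95,"tx":0,"ty":-1.2,"tz":0.75,"roll":-0.45},{"fingers":-0.95,"tx":0,"ty":-1.6,"tz":1.0,"roll":-0.6},{"fingers":-0.95,"tx":0,"ty":-2.0,"tz":1.25,"roll":-0.75},{"fingers":-0.95,"tx":0,"ty":-2.4,"tz":1.5,"roll":-0.9},{"fingers":-0.95,"tx":0,"ty":-2.75,"tz":1.7,"roll":-1.05},{"fingers":-0.95,"tx":0,"ty":-2.85,"tz":1.74,"roll":-1.1}]' 30
python3 - <<'E'
from fit import *
from scipy.spatial.transform import Rotation as R
s=observe();print(R.from_euler('xyz',s['tool_rot']).as_matrix().round(3),s['tool_pos'],s['opening'],s['contact_force'])
p,D=snap('top','t2');print(crate(D,[.542,-.15]));snap('scene','s2')
a=cv2.imread('pics/s2.png')[140:380,60:360];b=cv2.imread('pics/t2.png')[140:320,140:440]
o=np.hstack([cv2.resize(a,(500,400)),cv2.resize(b,None,fx=1,fy=1,dst=None) if 0 else cv2.copyMakeBorder(b,0,220,0,0,cv2.BORDER_CONSTANT)])
cv2.imwrite('pics/m2.png',cv2.convertScaleAbs(o,alpha=1.5))
E
```

```text
time: 3.2
tool_pos: [0.5891, -0.3668, 0.0542]
tool_rot: [2.546, 1.569, -0.758]
contact_force: [1.4, -4.1, 4.7]
opening: 0.0077
time: 4.2
tool_pos: [0.5384, -0.242, 0.0542]
tool_rot: [2.419, 1.57, -0.69]
contact_force: [1.1, -4.5, 4.7]
opening: 0.0079
[[ 0.001  0.032 -0.999]
 [-0.001 -0.999 -0.032]
 [-1.     0.001 -0.001]] [ 0.53844939 -0.24200099  0.05416962] 0.007888258190176252 [ 1.08024758 -4.54585024  4.71192095]
(array([ 0.53878914, -0.15197692,  0.02365763]), np.float64(0.001981889250486245), 436)
```

View pics/m2.png

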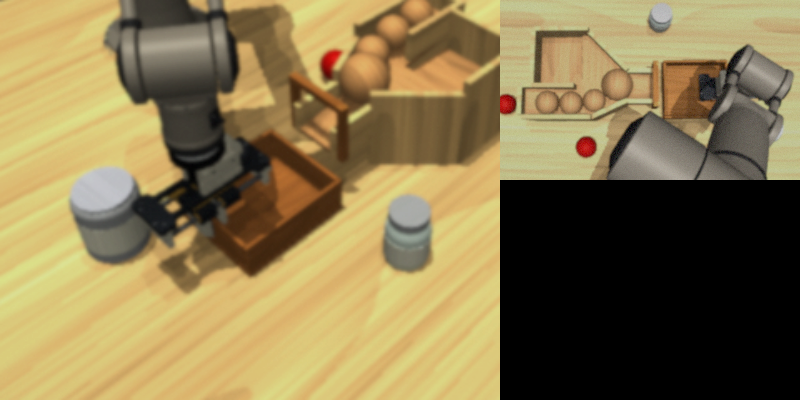

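```bash
python3 -m crank '[{"fingers":-0.95,"tx":0,"ty":-0.15,"tz":-0.03,"roll":0},{"fingers":-0.95,"tx":0,"ty":-0.3,"tz":-0.06,"roll":0},{"fingers":-0.95,"tx":0,"ty":-0.38,"tz":-0.08,"roll":0.05},{"fingers":-0.95,"tx":0,"ty":-0.38,"tz":-0.08,"roll":0.05},{"fingers":-0.3,"tx":0,"ty":-0.38,"tz":-0.08,"roll":0.05},{"fingers":-0.3,"tx":0,"ty":-0.38,"tz":-0.08,"roll":0.05},{"fingers":-0.3,"tx":-1,"ty":-0.38,"tz":-0.08,"roll":0.05},{"fingers":-0.3,"tx":-2.5,"ty":-0.38,"tz":-0.08,"roll":0.05}]' 30
python3 -m crank '[{"fingers":-0.6,"tx":-1,"ty":0,"tz":0,"roll":-1},{"fingers":-0.6,"tx":-2,"ty":0,"tz":0,"roll":-2},{"fingers":-0.6,"tx":-2.5,"ty":0,"tz":0,"roll":-3},{"fingers":-0.6,"tx":-2.5,"ty":0,"tz":0,"roll":-4},{"fingers":-0.6,"tx":-2.5,"ty":0,"tz":0,"roll":-5},{"fingers":-0.6,"tx":-2.5,"ty":0,"tz":0,"roll":-6},{"fingers":-0.6,"tx":-2.5,"ty":0,"tz":0,"roll":-7},{"fingers":-0.6,"tx":-2.5,"ty":0,"tz":0,"roll":-8}]' 30
python3 - <<'E'
from fit import *
from scipy.spatial.transform import Rotation as R
s=observe();print(R.from_euler('xyz',s['tool_rot']).as_matrix().round(3),s['tool_pos'],s['opening'],s['contact_force'],s['qpos'])
p,D=snap('top','t3');print(crate(D,[.542,-.137]))
cv2.imwrite('pics/c3.png',cv2.convertScaleAbs(cv2.resize(cv2.imread('pics/t3.png')[140:300,140:430],None,fx=2.75,fy=2.75),alpha=1.5))
E
```

```text
time: 5.3
tool_pos: [0.5397, -0.2266, 0.1522]
tool_rot: [-0.579, 1.564, 2.584]
contact_force: [0.7, -1.1, 0.5]
opening: 0.0318
time: 6.3
tool_pos: [0.5408, -0.2271, 0.2528]
tool_rot: [-2.053, 1.568, 2.513]
contact_force: [0.2, 0.5, 0.6]
opening: 0.0182
[[-0.002  0.989 -0.146]
 [ 0.001 -0.146 -0.989]
 [-1.    -0.002 -0.001]] [ 0.54082391 -0.22713588  0.25281269] 0.018156400890485563 [0.2146684  0.48501502 0.56391246] [-5.28346503e-01  4.56417340e-01  1.34319633e+00  2.39985298e-04
  1.34429857e+00 -3.81622268e-01]
(array([ 0.541988  , -0.13742861,  0.03276844]), np.float64(0.00203024773024773), 546)
```

View pics/c3.png

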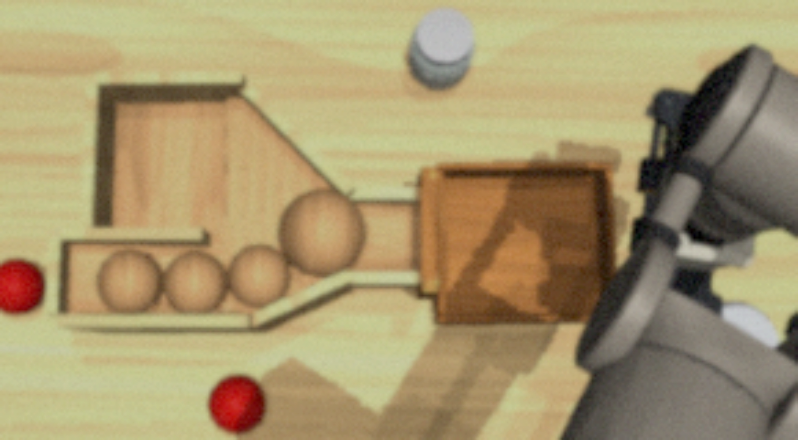

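```bash
python3 -m crank '[{"fingers":-0.6,"tx":0,"ty":-0.2,"tz":-1,"roll":-0.5},{"fingers":-0.6,"tx":0,"ty":-0.4,"tz":-2.3,"roll":-1},{"fingers":-0.6,"tx":0,"ty":-0.6,"tz":-3.6,"roll":-1},{"fingers":-0.6,"tx":0,"ty":-0.75,"tz":-4.8,"roll":-1},{"fingers":-0.6,"tx":0,"ty":-0.88,"tz":-5.5,"roll":-1},{"fingers":-0.6,"tx":0,"ty":-0.93,"tz":-5.75,"roll":-1},{"fingers":-0.6,"tx":0,"ty":-0.93,"tz":-5.75,"roll":-1},{"fingers":-0.6,"tx":0,"ty":-0.93,"tz":-5.75,"roll":-1}]' 20
python3 - <<'E'
from fit import *
from scipy.spatial.transform import Rotation as R
s=observe();print(R.from_euler('xyz',s['tool_rot']).as_matrix().round(3),s['tool_pos'],s['opening'])
snap('scene','s4');snap('top','t4')
a=cv2.imread('pics/s4.png')[100:280,180:400];b=cv2.imread('pics/t4.png')[150:280,150:330]
cv2.imwrite('pics/m4.png',cv2.convertScaleAbs(np.hstack([cv2.resize(a,(440,360)),cv2.resize(b,(360,360))]),alpha=1.5))
E
```

```text
time: 7.35
tool_pos: [0.5395, 0.0041, 0.2535]
tool_rot: [-0.718, 1.57, -2.269]
contact_force: [0.5, -0.1, -0.5]
opening: 0.0186
[[-0.    1.    0.02]
 [-0.    0.02 -1.  ]
 [-1.   -0.    0.  ]] [0.53954959 0.00414442 0.25352384] 0.018594193739600102
```

View pics/m4.png

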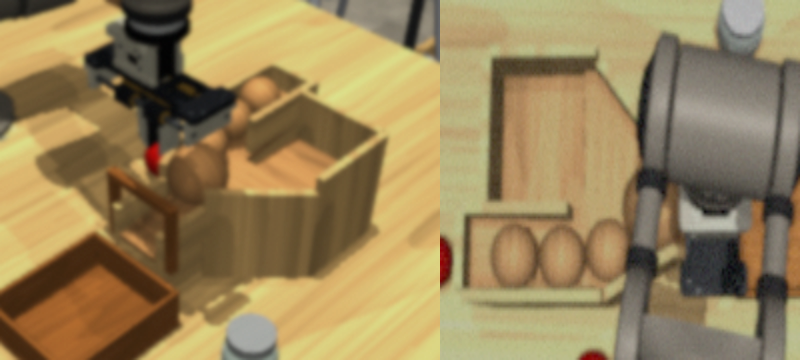

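```bash
python3 -m crank '[{"fingers":-0.6,"tx":1,"ty":0,"tz":0,"roll":0},{"fingers":-0.6,"tx":1.9,"ty":0,"tz":0,"roll":0},{"fingers":-0.6,"tx":2.25,"ty":0,"tz":0,"roll":0},{"fingers":-0.6,"tx":2.25,"ty":0,"tz":0,"roll":0},{"fingers":-0.6,"tx":2.25,"ty":0,"tz":-0.2,"roll":0},{"fingers":-0.6,"tx":2.25,"ty":0,"tz":-0.4,"roll":0},{"fingers":-0.6,"tx":2.25,"ty":0,"tz":-0.6,"roll":0},{"fingers":-0.6,"tx":2.25,"ty":0,"tz":-0.75,"roll":0}]' 20
python3 - <<'E'
from fit import *
s=observe();print(s['tool_pos'],s['opening'])
snap('scene','s5');snap('top','t5')
a=cv2.imread('pics/s5.png')[100:280,180:400];b=cv2.imread('pics/t5.png')[150:280,150:330]
cv2.imwrite('pics/m5.png',cv2.convertScaleAbs(np.hstack([cv2.resize(a,(440,360)),cv2.resize(b,(360,360))]),alpha=1.5))
E
```

```text
time: 8.45
tool_pos: [0.5398, 0.0352, 0.1648]
tool_rot: [1.098, 1.567, -0.451]
contact_force: [1.8, -6.0, 3.6]
opening: 0.0188
[0.53984136 0.03519668 0.16476142] 0.018761263472667943
```

View pics/m5.png

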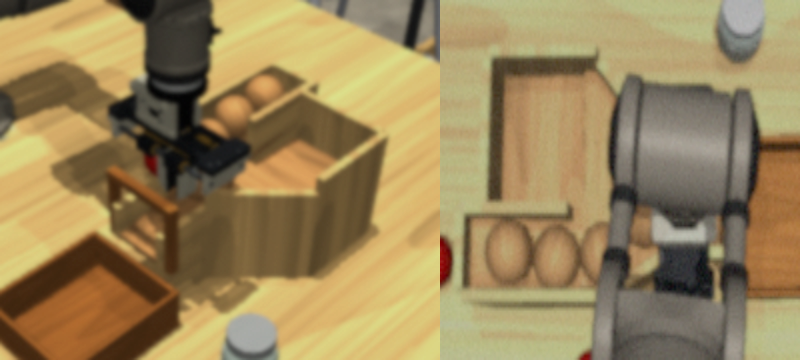

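```bash
python3 -m crank '[{"fingers":-0.6,"tx":0,"ty":0,"tz":-0.25,"roll":0.2},{"fingers":-0.6,"tx":-0.04,"ty":0.1,"tz":-0.5,"roll":0.4},{"fingers":-0.5,"tx":-0.08,"ty":0.2,"tz":-0.75,"roll":0.7},{"fingers":-0.45,"tx":-0.12,"ty":0.32,"tz":-1.0,"roll":1},{"fingers":-0.4,"tx":-0.16,"ty":0.45,"tz":-1.2,"roll":1.3},{"fingers":-0.34,"tx":-0.2,"ty":0.58,"tz":-1.4,"roll":1.6},{"fingers":-0.34,"tx":-0.22,"ty":0.7,"tz":-1.6,"roll":1.8},{"fingers":-0.34,"tx":-0.22,"ty":0.8,"tz":-1.73,"roll":2}]' 20
python3 - <<'E'
from fit import *
from scipy.spatial.transform import Rotation as R
s=observe();print(R.from_euler('xyz',s['tool_rot']).as_matrix().round(3),s['tool_pos'],s['opening'])
snap('scene','s6');snap('top','t6')
a=cv2.imread('pics/s6.png')[100:280,180:400];b=cv2.imread('pics/t6.png')[150:280,150:330]
cv2.imwrite('pics/m6.png',cv2.convertScaleAbs(np.hstack([cv2.resize(a,(440,360)),cv2.resize(b,(360,360))]),alpha=1.5))
E
```

```text
time: 9.55
tool_pos: [0.5692, 0.1054, 0.1726]
tool_rot: [-0.867, 1.57, -2.766]
contact_force: [-0.1, -2.0, 2.2]
opening: 0.0303
[[-0.001  0.947 -0.322]
 [-0.    -0.322 -0.947]
 [-1.    -0.001  0.   ]] [0.56915818 0.105394   0.17264486] 0.030252401997325564
```

View pics/m6.png

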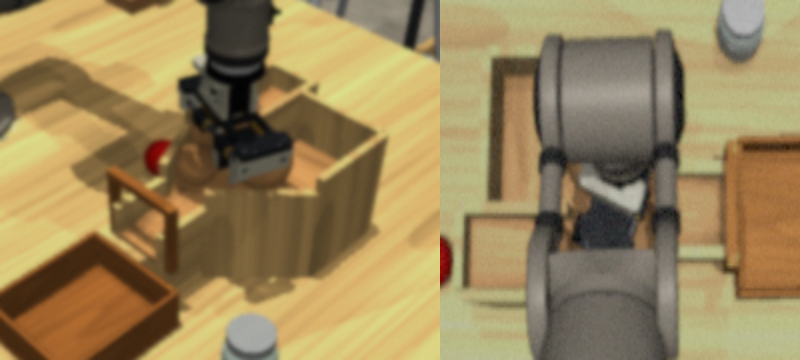

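```bash
python3 -m crank '[{"fingers":-0.34,"tx":-0.05,"ty":0.02,"tz":-0.22,"roll":0},{"fingers":-0.34,"tx":-0.1,"ty":0.04,"tz":-0.45,"roll":0},{"fingers":-0.34,"tx":-0.14,"ty":0.06,"tz":-0.68,"roll":0},{"fingers":-0.34,"tx":-0.16,"ty":0.08,"tz":-0.9,"roll":0},{"fingers":-0.34,"tx":-0.16,"ty":0.08,"tz":-1.1,"roll":0},{"fingers":-0.34,"tx":-0.16,"ty":0.08,"tz":-1.25,"roll":0},{"fingers":-0.34,"tx":-0.16,"ty":0.08,"tz":-1.25,"roll":0},{"fingers":-0.34,"tx":-0.16,"ty":0.08,"tz":-1.25,"roll":0}]' 20
python3 - <<'E'
from fit import *
s=observe();print(s['tool_pos'],s['opening'])
snap('scene','s7');snap('top','t7')
a=cv2.imread('pics/s7.png')[100:330,130:400];b=cv2.imread('pics/t7.png')[150:280,150:330]
cv2.imwrite('pics/m7.png',cv2.convertScaleAbs(np.hstack([cv2.resize(a,(440,375)),cv2.resize(b,(360,375))]),alpha=1.5))
E
```

```text
time: 10.65
tool_pos: [0.5884, 0.1513, 0.1788]
tool_rot: [-0.398, 1.57, -2.297]
contact_force: [-0.0, 0.1, 0.2]
opening: 0.0305
[0.58838037 0.15128534 0.17880699] 0.030482733381159414
```

View pics/m7.png

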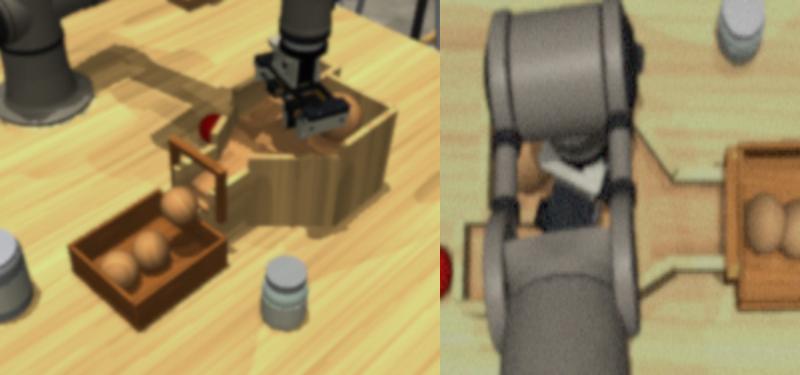

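```bash
python3 -m crank '[{"fingers":-0.34,"tx":-1,"ty":0,"tz":0,"roll":0},{"fingers":-0.34,"tx":-2,"ty":0,"tz":0,"roll":0},{"fingers":-0.34,"tx":-3,"ty":0,"tz":1,"roll":0},{"fingers":-0.34,"tx":-3.5,"ty":0,"tz":2.3,"roll":0},{"fingers":-0.34,"tx":-3.5,"ty":0,"tz":3.6,"roll":0},{"fingers":-0.34,"tx":-3.5,"ty":0,"tz":5,"roll":0},{"fingers":-0.34,"tx":-3.5,"ty":0,"tz":6.3,"roll":0},{"fingers":-0.34,"tx":-3.5,"ty":0,"tz":7.5,"roll":0}]' 20
python3 -m crank '[{"fingers":-0.34,"tx":0,"ty":0,"tz":0.5,"roll":0},{"fingers":-0.34,"tx":0,"ty":0,"tz":1,"roll":0},{"fingers":-0.34,"tx":0,"ty":0,"tz":1,"roll":0},{"fingers":-0.34,"tx":0,"ty":0,"tz":1,"roll":0},{"fingers":-0.34,"tx":0,"ty":0,"tz":1,"roll":0},{"fingers":-0.34,"tx":0,"ty":0,"tz":1,"roll":0},{"fingers":-0.34,"tx":0,"ty":0,"tz":1,"roll":0},{"fingers":-0.34,"tx":0,"ty":0,"tz":1,"roll":0}]' 20
python3 - <<'E'
from fit import *
s=observe();print(s['tool_pos'],s['contact_force'])
snap('scene','s8');_,D=snap('top','t8');print(crate(D,[.542,-.137]))
a=cv2.imread('pics/s8.png')[100:330,130:400];b=cv2.imread('pics/t8.png')[130:310,150:430]
cv2.imwrite('pics/m8.png',cv2.convertScaleAbs(np.hstack([cv2.resize(a,(340,290)),cv2.resize(b,(450,290))]),alpha=1.5))
E
```

```text
time: 11.75
tool_pos: [0.491, -0.1344, 0.3192]
tool_rot: [1.252, 1.57, -0.647]
contact_force: [1.6, -1.7, 0.4]
opening: 0.0302
time: 12.75
tool_pos: [0.4792, -0.1704, 0.3189]
tool_rot: [0.12, 1.571, -1.778]
contact_force: [0.3, -0.0, 0.3]
opening: 0.0303
[ 0.4791673  -0.17035688  0.31889789] [ 0.32685426 -0.02497624  0.27980587]
(array([ 0.5418396 , -0.13843531,  0.03653316]), np.float64(0.007427822494480012), 806)
```

View pics/m8.png

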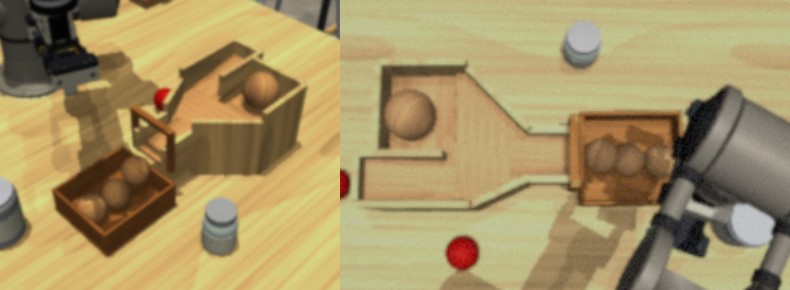

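The picture shows the big ball at the back of the bay (right panel, 410,114) and all three small balls in the crate (600–660,157). The lane is empty, and the paint can and jar are standing where they were. I'll hand it in.

```bash
python3 -c "
from cell import *
print(hand_in())"
```

```text
the job is handed in; nothing more can be done
None
```

The job is done and handed in after about 13 s of robot time, well under the 64 s limit.

- **Crate:** I gripped it by its downhill wall and slid it along the bench until it stood under the end of the spout. It measured about (0.542, -0.137) in x, y (m), roughly 5 mm clear of the tie-bar posts by my estimate.
- **Big ball:** I pushed it uphill out of the throat with partly closed fingers, steered it right and rolled it over the step into the bay. No ball was gripped or lifted.

**Last checks:** the final pictures show the big ball at the back of the bay, all three small balls in the crate and the feed lane empty. The paint can and jar are standing where they were by eye, and the two red look-alike balls were not approached. The arm was clear of everything, with about 0.4 N of force reading, which is just noise.

**Weaker readings:** the last crate fit agreed to about 1 mm with where I put the crate, but it was noisier than before because the balls are now in it. My fit of the chute's pose was also rough (about 4.5 mm average residual), though nothing in the moves depended on better than that.

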